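# Lock the stirrer drive shaft

### The job

Lock the shaft of the stirrer's drive unit: push the post on the slotted disc round until the slot lines up with the locking bar, then push the bar by its upright end plate through the disc and into the keeper, fully home, so that the end plate meets the guide block. Only push: do not lift the bar, and leave the glassware and other things around it where they stand.

Things in the scene. Friction and masses are not known exactly. Their poses are not given: they have to be found in the camera images.
- drive_unit: The stirrer's drive unit: low cream housing on rubber feet, fixed to the bench. Flat deck 55 mm above the bench, 150 mm wide (y), reaching from x = -245 to +85 mm. Origin on the bench, straight under the disc's axis; x level along the locking bar, the way the bar is to be pushed; y to the left of that; z up. Rails, guide block, disc and keeper stand on the deck in line along y = 0
- lock_disc (a joint): Angle of the locking disc about its upright axis, rad, growing anticlockwise seen from above; starts 0.6 to 2.54. At 0 and also at 3.14 the slot lies along the unit's x, in line with the bar: either will do. Stops at -0.4 and 3.54. It turns stiffly (about 3 N at the post) and stays where it is left; the bar's round nose takes up a misalignment of about 0.1
- disc_centre (a point): On the disc's axis at its top face, 71 mm above the bench (16 mm above the deck); axes as the unit's. The disc is flat steel, 80 mm in diameter, with one straight slot 18 mm wide right across through the middle, open at both rims and down to the deck
- disc_post (a point): Top centre of the upright round steel post on the disc: 12 mm in diameter, rising 44 mm above the disc's top (to 115 mm above the bench), 28 mm from the axis, square to the slot. At disc angle 0 it is on the unit's -y side of the axis, at 1.57 on the +x side (towards the keeper), at 3.14 on the +y side. Axes turn with the disc
- lock_bar: Loose steel locking bar, 12 mm wide and tall, 0.2 to 0.35 kg, lying on the deck between two low rails (7 mm tall, 27 mm over both, unit x -245 to -50); slides easily (1 to 3 N). Origin on its underside at the front face of its end plate; its x runs along the bar to the nose. Starts at unit x -225 to -210 mm, home at -100 mm
- bar_nose (a point): Tip of the bar's rounded nose, 162 mm ahead of the front of the end plate, 6 mm above the deck; axes as the bar's. At the start it is 8 to 23 mm short of the disc's rim; when home it is 14 mm inside the keeper
- end_plate (a point): Middle of the rear face of the bar's upright end plate, the face to push, 35 mm above the deck (90 mm above the bench); axes as the bar's. The plate is steel, 8 mm thick, 44 mm wide, and reaches from 9 to 58 mm above the deck
- guide_stop (a point): Middle of the rear face of the aluminium guide block (unit x = -100 mm), 10 mm above the deck, which the end plate meets when the bar is home; axes as the unit's. The block is 45 mm long, 44 mm wide, 18 mm tall and the bar slides through it
- keeper (a point): Middle of the mouth of the keeper, the block beyond the disc that takes the nose (mouth at unit x = 48 mm), 7 mm above the deck; axes as the unit's. The block is 30 mm long, 44 mm wide, 19 mm tall, its opening 16 mm wide and 14.5 mm tall
- weight: Bystander, to be left alone: small brass calibration weight, 22 mm across and 30 mm tall, standing on the deck of the drive unit beside the bar; origin at its underside
- flask: Bystander, to be left alone: conical glass flask, 72 mm across the base, 104 mm tall, standing on the bench beside the drive unit; origin at its underside
- amber_bottle: Bystander, to be left alone: brown glass bottle with black cap, 56 mm across, 110 mm tall, on the bench beside the drive unit; origin at its underside
- jar: Bystander, to be left alone: small white jar, 44 mm across, 45 mm tall, on the bench beside the drive unit; origin at its underside
- timer: Bystander, to be left alone: flat grey bench timer, 60 x 75 x 20 mm, on the bench beside the drive unit; origin at its underside
- bulb: Bystander, to be left alone: orange-brown rubber pipette bulb, 52 mm across, 75 mm tall, standing on the bench; origin at its underside
- beaker: Bystander, to be left alone: glass beaker, 70 mm across, 85 mm tall, standing on the bench; origin at its underside
Things that resemble listed ones, but are neither listed nor needed, are in the scene too. Of the things shaped like the lock_bar, the steel one is meant.

How it is judged:
By the outcome, as a careful person would: the job done as asked, in the order asked, and still so for the second after the job is handed in, with the robot touching nothing.
It also fails if it takes over 51 s, if anything falls off the work surface, if the arm or the gripper's body presses on something with over 40 N, if the wrist force passes 120 N, or if a joint passes its speed limit or range.

### The arm

A 6-joint arm with a two-finger parallel gripper is mounted at the origin on the work surface. World frame = base frame: x ahead of the robot, y to its left, z up, the work surface at z = 0. Lengths are in m, angles in rad, forces in N, time in s.
With the tool pointing down it reaches from about 0.3 to 0.875 m from the base axis. Payload 6.4 kg.
Tool frame: the origin (TCP) lies on the front face of the gripper's body, between the roots of the fingers; the fingertips stand 73 mm ahead of it and the grasp point (between the pads) lies ctrl.pinch_z ahead of it (ctrl.pinch_z is the distance from the TCP to the grasp point, in m); z points along the fingers, x is the direction in which the jaws open and shut, and the axes are right-handed (so a half turn about z gives the same grasp; the last joint's range is limited). The gripper opens to 85 mm and grips with 20 to 120 N. Pads are 22 mm wide; open, the fingers measure 114 mm over their backs; the gripper's body (76 mm by 85 mm) begins 54 mm behind the grasp point. The pads swing forward as they close: fully open they stand 13 mm farther back than shut.
Start: joints at [1.09, 0.181, 1.607, -0, 1.354, -0.206], TCP at [0.156, 0.553, 0.304] pointing down, gripper open.
Joint ranges: [-2.99, 2.99], [-0.89, 2.07], [0.3, 2.58], [-1.14, 4.28], [0, 2.63], [-3.12, 3.12]. Speed limits (rad/s): [2.57, 2.57, 3.01, 3.14, 3.14, 3.14].

### API

Orientations are given as a unit quaternion [w, x, y, z].
In Python, from bench import ctrl gives the robot as it stands.
- The arm moves only by the tool move_arm, never from a script. Its argument "rows" is text: rows parted by semicolons, each of 7 numbers parted by spaces: the shift along the tool's x, y, z in cm, then the turn, a rotation vector about the tool's x, y, z in degrees, then the opening, from 0 (shut) to 1 (fully open). In form: x y z rx ry rz grip; .... A call has 1 to 20 rows; each row shifts and turns the commanded pose from where the row before left it, along the tool's axes as they then stand; what a row does not reach is not made up. A row lasts 1/10 s, in which the tool goes at most 50 mm and 8.59 degrees, less where a joint would pass 70% of its speed; a pose out of reach is approached as far as the arm can. A call with a gripper value outside its range is refused whole. The fingers move at their own pace and stop on an object; the grip force is fixed at half the most. Time passes only in rows, so rows that do not move let the fingers close. It gives the time, the measured TCP pose, the force and the opening at its end, in the units of the state.
- ctrl.get_obs(): the state, without advancing time (a new reading comes with each control period).
- ctrl.camera(name): name is "scene" or "top" or "wrist"; returns a dict with "color" (420x560x3 uint8, blue, green, red), "fx", "fy", "cx", "cy" (pixels), "rvec" (rotation vector, rad) and "tvec" (3), from world to camera coordinates, as OpenCV has them. Camera axes: x right, y down, z forward; pixel columns grow to the right and rows downward; lengths in m; the calibration is good to about 2 mm. A picture is of the moment at which its call begins. There is no depth.
- ctrl.hand_in(): hands the job in, once; it reports no verdict.
Trained networks look in the newest picture that a camera, given by its name, has taken for a name from the list of things; names that differ only in an ending like _2 or _b are one class to them, and where a whole thing is asked for, a point or a joint stands for the part that bears it (a point fixed in the world has none). Each returns a list of dicts, best first, with "confidence" (0 to 1); they miss things now and then, are a little off and sometimes report something else, mostly with a low value. They report only what shows in the picture. A call takes as long as a camera call. They do not tell look-alikes from the thing itself.
- ctrl.look_for(camera, query): "bbox" ([left, top, right, bottom] in pixels, round what is visible of it).
- ctrl.trace(camera, query): "region" (420x560 bool, what is visible of it) and "bbox" ([left, top, right, bottom] in pixels, round what is visible of it).
The state is a dict: "time_s": time; "q": joint angles; "dq": joint speeds; "joint_efforts": joint torques, N m; "eef_pos": TCP position; "eef_rot": TCP orientation; "wrist_force": force on the tool from outside, world axes, zero at the start; "torque": the same for the moment, N m; "opening": opening from 0.0 (shut) to 1.0 (fully open).
Only numpy, scipy, OpenCV 4.12 (cv2) and the standard library are available. Lean on these libraries where they do the work, as an engineer would, in place of code of your own. Each camera call takes 0.05 s, during which the arm holds its last target.

## Working session

There is one attempt and no reset: what is moved stays moved. The work goes in short steps, Python scripts to look and compute and a tool call to move; the robot and the scene stay as the last step left them, time stands still between calls to the robot, and variables do not carry over. Pictures are saved under pics/ and viewed, and the job is handed in when it is done.

Besides the shell and the picture viewer there is one more tool, called as a command line: name --argument value ..., lists and objects as JSON in quotes. move_arm: Moves the arm, as the interface text tells. Its arguments: {"type":"object","properties":{"rows":{"type":"string"}},"required":["rows"]}

```bash
ls; mkdir -p pics; python3 - <<'E'
from bench import ctrl
import cv2
o=ctrl.get_obs()
print({k:o[k] for k in ('time_s','eef_pos','eef_rot','opening','q')}, ctrl.pinch_z)
for n in ('scene','top','wrist'):
    c=ctrl.camera(n); cv2.imwrite(f'pics/{n}0.png',c['color'])
    print(n,c['fx'],c['fy'],c['cx'],c['cy'],c['rvec'],c['tvec'])
    for q in ('drive_unit','lock_bar','lock_disc','disc_post','end_plate','bar_nose','keeper','weight'):
        try:
            print(q,[(round(d['confidence'],2),[int(v) for v in d['bbox']]) for d in ctrl.look_for(n,q)])
        except Exception as e: print(q,e)
E
```

```text
pics
{'time_s': 0.0, 'eef_pos': array([0.1558017 , 0.55306445, 0.30297237]), 'eef_rot': array([ 3.58767131e-04,  7.97291935e-01,  6.03593253e-01, -7.91850983e-04]), 'opening': 0.9997310562534053, 'q': array([ 1.08971418e+00,  1.81579245e-01,  1.60798768e+00,  2.90309319e-05,
        1.35376417e+00, -2.06293229e-01])} 0.0539
scene 422.681066060204 422.681066060204 273.8119696875861 211.22476851138498 [ 1.81290525  1.6696585  -0.69233357] [-0.03110768 -0.29110642  1.42814243]
drive_unit [(0.73, [236, 196, 380, 272]), (0.52, [441, 213, 458, 240])]
lock_bar [(0.83, [135, 150, 163, 188]), (0.8, [155, 189, 215, 236]), (0.74, [249, 193, 301, 225]), (0.73, [328, 152, 382, 168])]
lock_disc [(0.76, [326, 216, 365, 245]), (0.45, [237, 197, 381, 278])]
disc_post [(0.92, [329, 216, 363, 247])]
end_plate [(0.94, [328, 148, 384, 168]), (0.86, [157, 187, 213, 236]), (0.74, [249, 195, 304, 224]), (0.71, [133, 155, 162, 186])]
bar_nose [(0.9, [131, 155, 160, 186]), (0.88, [157, 185, 212, 237]), (0.84, [248, 194, 302, 223]), (0.8, [324, 148, 383, 170]), (0.19, [331, 268, 355, 294])]
keeper [(0.57, [238
[... 486 characters left out ...]
ost [(0.69, [257, 205, 297, 228]), (0.61, [208, 181, 239, 212])]
end_plate [(0.93, [377, 289, 411, 345]), (0.77, [256, 208, 295, 225]), (0.62, [157, 296, 214, 316]), (0.5, [323, 223, 373, 265])]
bar_nose [(0.88, [155, 294, 215, 316]), (0.57, [324, 224, 372, 264]), (0.49, [254, 206, 297, 227])]
keeper [(0.84, [187, 167, 310, 246])]
weight [(0.63, [251, 225, 259, 228])]
wrist 332.9104245908022 332.9104245908022 279.10420499806037 203.38788026511742 [-2.304066   -1.74400671 -0.2627973 ] [-0.5742828  -0.03872075  0.37939428]
drive_unit []
lock_bar [(0.6, [0, 277, 136, 341])]
lock_disc []
disc_post []
end_plate [(0.64, [0, 278, 134, 340])]
bar_nose [(0.76, [0, 279, 137, 342])]
keeper []
weight []
```

```bash
python3 - <<'E'
import cv2
a=cv2.imread('pics/scene0.png');b=cv2.imread('pics/top0.png')
cv2.imwrite('pics/scene0c.png',cv2.resize(a[120:320,110:400],None,fx=2.75,fy=2.75,interpolation=cv2.INTER_CUBIC))
cv2.imwrite('pics/top0c.png',cv2.resize(b[150:270,170:330],None,fx=4.8,fy=4.8,interpolation=cv2.INTER_CUBIC))
E
```

```text
(no output)
```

View pics/scene0.png

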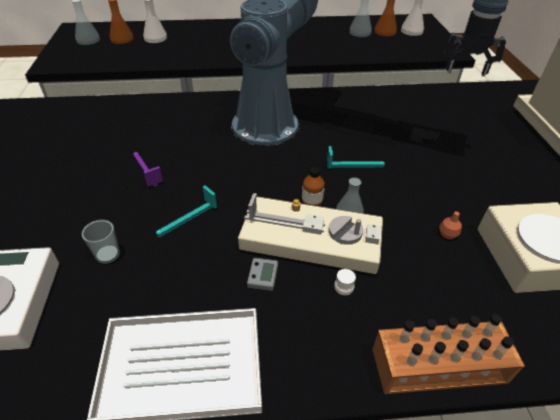

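View pics/top0.png

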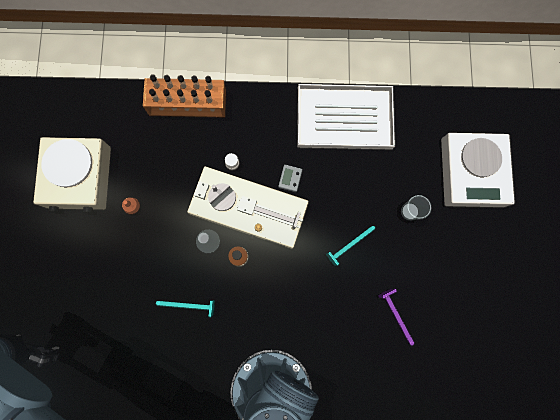

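```bash
sleep 0
```

```text
(no output)
```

View pics/scene0c.png

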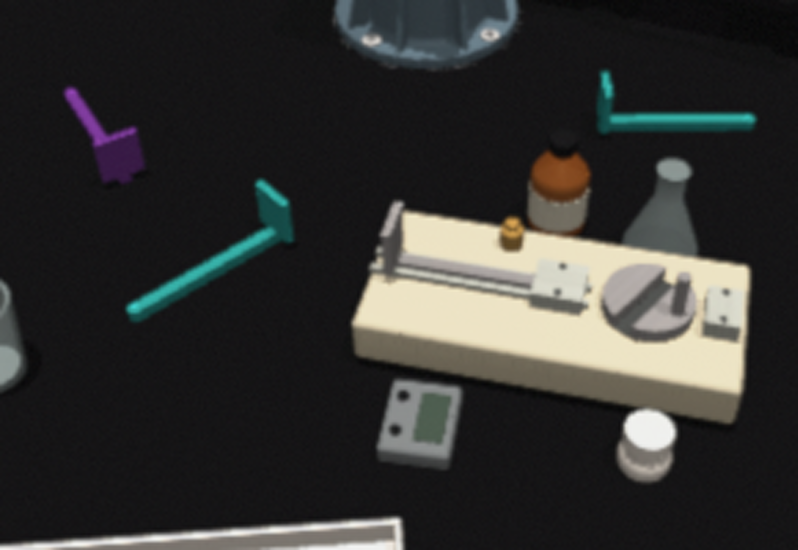

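View pics/top0c.png

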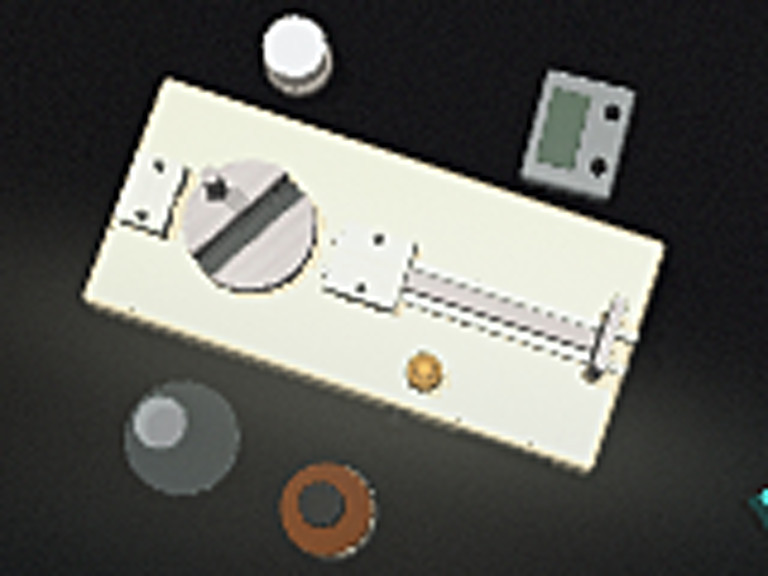

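The steel bar is the one lying on the cream unit (scene pixels 249–301, 193–225). The teal bars at (185,210) and (355,160) and the purple bar at (148,168) are look-alikes. The post is on the keeper side of the disc, and on the side away from the robot. Next I'll fit the unit's pose.

```bash
cat > h.py <<'E'
import numpy as np, cv2
from scipy.spatial.transform import Rotation as R
from scipy.optimize import least_squares
def ray(c,u,v):
    Rm=cv2.Rodrigues(np.array(c['rvec']))[0]; C=-Rm.T@np.array(c['tvec'])
    d=Rm.T@np.array([(u-c['cx'])/c['fx'],(v-c['cy'])/c['fy'],1]); return C,d
def at_z(c,u,v,z):
    C,d=ray(c,u,v); return C+d*(z-C[2])/d[2]
def proj(c,P):
    K=np.array([[c['fx'],0,c['cx']],[0,c['fy'],c['cy']],[0,0,1]])
    return cv2.projectPoints(np.array(P,float).reshape(-1,3),np.array(c['rvec']),np.array(c['tvec']),K,None)[0].reshape(-1,2)
def u2w(p,P):
    P=np.array(P,float).reshape(-1,3); c,s=np.cos(p[2]),np.sin(p[2])
    return np.c_[p[0]+c*P[:,0]-s*P[:,1],p[1]+s*P[:,0]+c*P[:,1],P[:,2]]
def w2u(p,P):
    P=np.array(P,float).reshape(-1,3)-[p[0],p[1],0]; c,s=np.cos(p[2]),np.sin(p[2])
    return np.c_[c*P[:,0]+s*P[:,1],-s*P[:,0]+c*P[:,1],P[:,2]]
E
python3 - <<'E'
from h import *
from bench import ctrl
top=ctrl.camera('top'); sc=ctrl.camera('scene')
U=np.array([[.085,-.075,.055],[.085,.075,.055],[-.245,.075,.055],[-.245,-.075,.055]])
pt=np.array([(168,78),(85,298),(592,470),(663,242)])/4.8+[170,150]
ps=np.array([(738,388),(749,265),(402,211),(357,325)])/2.75+[110,120]
f=lambda p:np.r_[(proj(top,u2w(p,U))-pt).ravel(),(proj(sc,u2w(p,U))-ps).ravel()]
r=least_squares(f,[.5,.1,1.3]); print(r.x,np.round(r.fun,1))
p=r.x; np.save('p.npy',p)
def c(x,y): return np.array([x,y])/4.8+[170,150]
for n,uv,z in (('disc',(250,226),.071),('posttop',(214,187),.115),('weight',(425,370),.085),('plate L',(592,374),.1),('plateR',(620,300),.113)):
    print(n,w2u(p,at_z(top,*c(*uv),z))*1e3)
w=ctrl.camera('wrist'); o=ctrl.get_obs()
Rm=cv2.Rodrigues(np.array(w['rvec']))[0]; C=-Rm.T@np.array(w['tvec'])
q=o['eef_rot']; T=R.from_quat([q[1],q[2],q[3],q[0]]).as_matrix()
print('cam in tool',T.T@(C-o['eef_pos'])); print(np.round(T.T@Rm.T,3)); print(np.round(T,3))
print(u2w(p,[[0,0,0],[-.1,0,0],[-.225,0,0]]))
E
```

```text
[0.55372343 0.153783   1.26261877] [-1.8 -1.4 -2.2 -0.1 -0.6  0.1  0.4 -0.6  1.3  1.   0.2 -0.8 -2.7 -1.7
 -2.7 -1.2]
disc [[-3.6300183   1.47504195 71.        ]]
posttop [[ 17.14268853  -6.86299322 115.        ]]
weight [[-133.15161182   52.32523975   85.        ]]
plate L [[-227.48592081   24.95632472  100.        ]]
plateR [[-229.18223445  -19.82071519  113.        ]]
cam in tool [-0.00031111 -0.07513894 -0.06930983]
[[ 1.     0.    -0.001]
 [ 0.     0.955  0.296]
 [ 0.001 -0.296  0.955]]
[[ 0.271  0.962  0.   ]
 [ 0.962 -0.271  0.   ]
 [ 0.     0.    -1.   ]]
[[ 0.55372343  0.153783    0.        ]
 [ 0.52339118  0.05849421  0.        ]
 [ 0.48547586 -0.06061679  0.        ]]
```

move_arm --rows "-1.55 3.68 0 0 0 0 0;-1.55 3.68 0 0 0 0 0;-1.55 3.68 0 0 0 0 0;-1.55 3.68 0 0 0 0 0;-1.55 3.68 0 0 0 0 0;-1.55 3.68 0 0 0 0 0;-1.55 3.68 0 0 0 0 0;-1.55 3.68 0 0 0 0 0;-1.55 3.68 0 0 0 0 0;-1.55 3.68 0 0 0 0 0;-1.55 3.68 0 0 0 0 0;-1.55 3.68 0 0 0 0 0;-1.55 3.68 0 0 0 0 0;-1.55 3.68 0 0 0 0 0;0 0 0 0 0 -7.34 0;0 0 0 0 0 -7.34 0;0 0 0 0 0 -7.34 0;0 0 0 0 0 -7.34 0;0 0 0 0 0 -7.34 0;0 0 0 0 0 -7.34 0"

```text
time_s: 3.5
eef_pos: [0.593, 0.2048, 0.3038]
eef_rot: [-0.0, 0.511, 0.86, -0.0]
wrist_force: [-0.2, 0.3, 0.0]
opening: -0.004
```

move_arm --rows "0 0 0 0 0 -7.34 0;0 0 0 0 0 -7.34 0;0 0 0 0 0 -7.34 0;0 0 0 0 0 -7.34 0;0 0 0 0 0 -7.34 0;0 0 0 0 0 -7.34 0;0 0 0 0 0 0 0;0 0 0 0 0 0 0"

```text
time_s: 4.3
eef_pos: [0.593, 0.2048, 0.3038]
eef_rot: [-0.0, 0.155, 0.988, -0.0]
wrist_force: [0.2, 0.1, -0.3]
opening: -0.003
```

```bash
cat >> h.py <<'E'
def tool(o):
    q=o['eef_rot']; return R.from_quat([q[1],q[2],q[3],q[0]]).as_matrix()
E
python3 - <<'E'
from h import *
from bench import ctrl
p=np.load('p.npy'); o=ctrl.get_obs(); T=tool(o)
print(o['time_s'],o['eef_pos'],w2u(p,o['eef_pos'])*1e3,np.round(T,3),np.degrees(np.arctan2(T[1,0],T[0,0])-p[2]),o['q'],o['wrist_force'],o['opening'])
for n in ('wrist','scene'):
    c=ctrl.camera(n); cv2.imwrite(f'pics/{n}1.png',c['color'])
E
```

```text
4.3 [0.59299842 0.20477847 0.30381321] [[ 60.50595837 -21.95658648 303.81320934]] [[-0.952  0.307 -0.   ]
 [ 0.307  0.952 -0.   ]
 [ 0.    -0.    -1.   ]] 89.79798554803115 [ 1.43618355e-01  2.95575584e-01  1.46799225e+00 -1.15500765e-05
  1.37815133e+00 -2.68626872e+00] [ 0.24018355  0.12061454 -0.28534983] -0.0031647431139781965
```

View pics/wrist1.png

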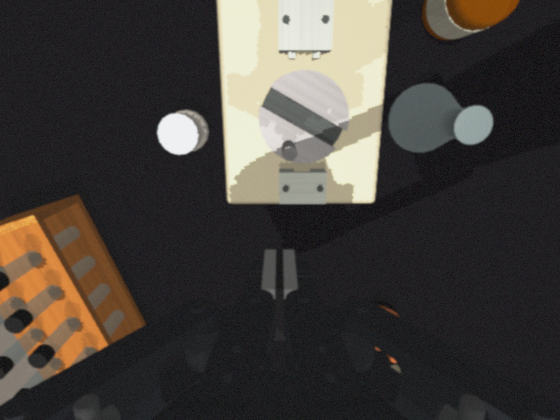

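View pics/scene1.png

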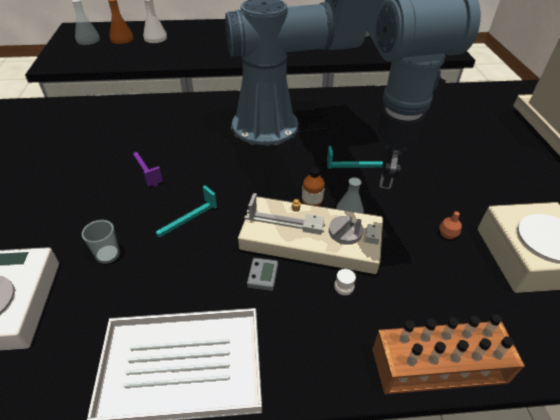

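```bash
python3 - <<'E'
import cv2
a=cv2.imread('pics/wrist1.png')
cv2.imwrite('pics/wrist1c.png',cv2.resize(a[40:220,205:405],None,fx=4,fy=4 if 0 else 3.3,interpolation=cv2.INTER_CUBIC)[:594] if 0 else cv2.resize(a[40:220,205:405],None,fx=3.3,fy=3.3,interpolation=cv2.INTER_CUBIC))
E
```

```text
(no output)
```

View pics/wrist1c.png

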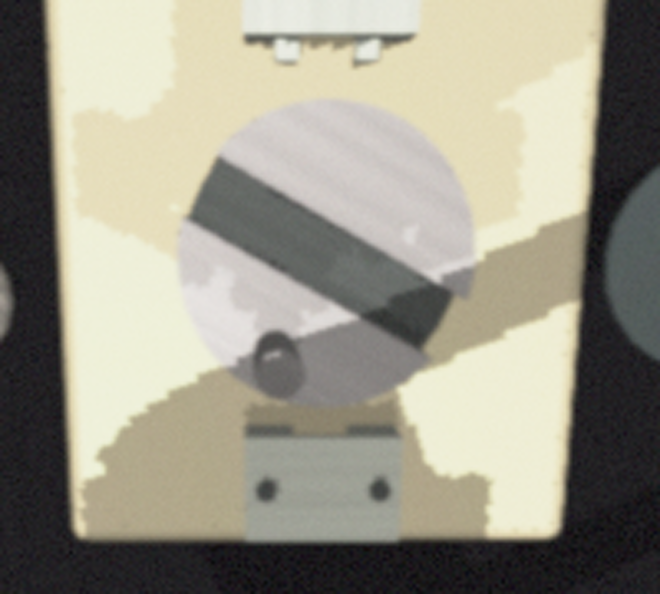

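```bash
python3 - <<'E'
from h import *
from bench import ctrl
w=ctrl.camera('wrist'); 
c=lambda a:np.array(a,float)/3.3+[205,40]
pts=[((.048,-.022,.074),(246,437)),((.048,.022,.074),(401,437)),((-.055,-.022,.073),(244,37)),((-.055,.022,.073),(415,37)),((0,0,.071),(326,252)),((.085,-.075,.055),(75,541)),((.085,.075,.055),(563,541))]
U=np.array([a for a,b in pts]);P=c([b for a,b in pts])
f=lambda p:(proj(w,u2w(p,U))-P).ravel()
r=least_squares(f,np.load('p.npy')); print(r.x,np.round(r.fun.reshape(-1,2),1).tolist()); p=r.x; np.save('p1.npy',p)
for uv in ((220,158),(452,290),(190,215),(425,350)): print(w2u(p,at_z(w,*c(uv),.071))*1e3)
e=w2u(p,np.array([at_z(w,*c(u),.071) for u in ((220,158),(452,290),(190,215),(425,350))]))
for i in (0,2):
    d=e[i+1]-e[i]; print('slot',np.arctan2(d[1],d[0]))
print('post',w2u(p,at_z(w,*c((277,352)),.115))*1e3, w2u(p,at_z(w,*c((280,375)),.071))*1e3)
o=ctrl.get_obs(); T=tool(o);print(w2u(p,o['eef_pos'])*1e3,np.degrees(np.arctan2(T[1,0],T[0,0])-p[2]))
# where the fingertip shows
tip=o['eef_pos']+T@[0,0,.073]; print('tip px',proj(w,tip))
E
```

```text
[0.55407635 0.15320756 1.26544487] [[-0.4, 0.2], [0.7, -0.1], [-0.5, -1.3], [0.9, -1.7], [-0.0, 1.9], [-1.3, 1.4], [0.5, 0.5]]
[[-25.43284959 -27.96934036  71.        ]]
[[ 8.50172178 34.04519691 71.        ]]
[[-11.26349141 -36.05998635  71.        ]]
[[24.51041431 27.46572106 71.        ]]
slot 1.0701026817840171
slot 1.0579203630356688
post [[ 18.98324904 -14.30162288 115.        ]] [[ 31.11533425 -12.15514965  71.        ]]
[[ 60.89335546 -21.59988656 303.86686604]] 89.71843952204809
tip px [[280.46179406 267.69189358]]
```

move_arm --rows "0 0 3 0 0 0 0;0 0 3 0 0 0 0;0 0 3 0 0 0 0;0 0 3 0 0 0 0;0 0 0.9 0 0 0 0;0 0 0 0 0 0 0"

```text
time_s: 5.05
eef_pos: [0.5921, 0.2046, 0.1734]
eef_rot: [-0.002, 0.154, 0.988, -0.0]
wrist_force: [0.3, -0.2, 0.1]
opening: -0.004
```

```bash
python3 - <<'E'
from h import *
from bench import ctrl
p=np.load('p1.npy'); o=ctrl.get_obs(); T=tool(o)
print(o['time_s'],w2u(p,o['eef_pos'])*1e3,o['wrist_force'])
w=ctrl.camera('wrist'); cv2.imwrite('pics/wrist2.png',w['color'])
for z in (.073,.086):
    print(z,proj(w,[o['eef_pos']+T@[a,b,z] for a,b in ((0,0),(-.0145,-.011),(.0145,-.011))]).round().tolist())
s=ctrl.camera('scene'); im=s['color']
for z in (.073,.086):
    print(z,proj(s,[o['eef_pos']+T@[0,b,z] for b in (-.011,0,.011)]).round(1).tolist())
cv2.imwrite('pics/scene2c.png',cv2.resize(im[160:290,230:400],None,fx=4.5,fy=4.5,interpolation=cv2.INTER_CUBIC))
E
```

```text
5.05 [[ 60.49262322 -20.82117384 173.40218347]] [ 0.28320782 -0.21661965  0.0526041 ]
0.073 [[280.0, 268.0], [249.0, 247.0], [312.0, 247.0]]
0.086 [[280.0, 256.0], [252.0, 236.0], [309.0, 236.0]]
0.073 [[368.3, 228.2], [373.2, 229.0], [378.2, 229.8]]
0.086 [[367.4, 232.1], [372.3, 232.9], [377.2, 233.7]]
```

View pics/wrist2.png

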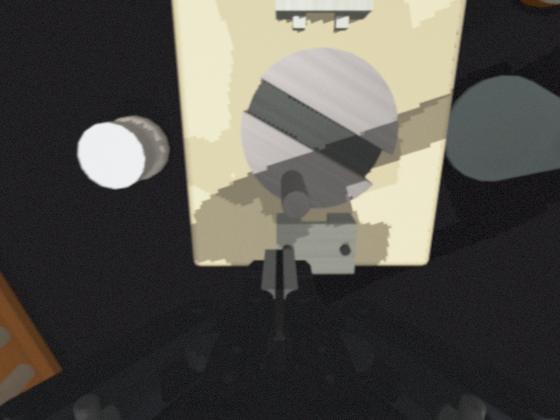

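View pics/scene2c.png

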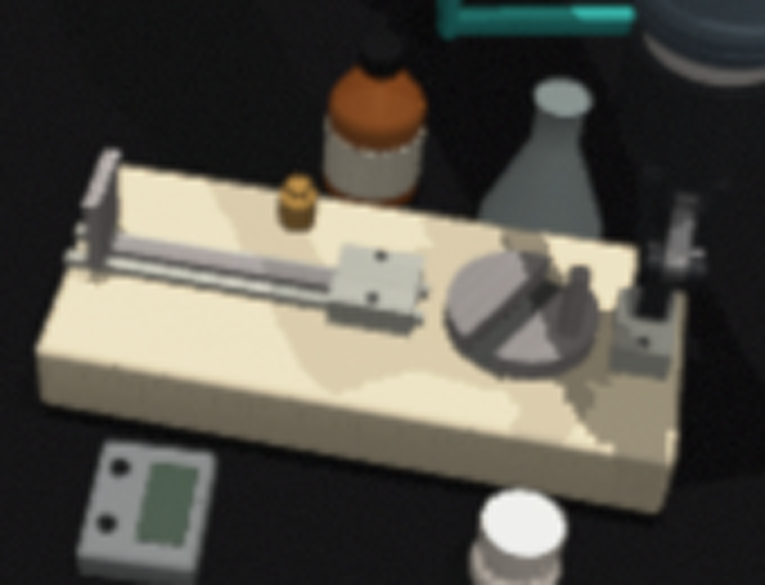

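move_arm --rows "0.25 0 0.8 0 0 0 0;0.25 0 0.8 0 0 0 0;0 -0.6 0 0 0 0 0;0 -0.6 0 0 0 0 0;0 -0.6 0 0 0 0 0;-0.1 -0.3 0 0 0 0 0;-0.1 -0.3 0 0 0 0 0;-0.1 -0.3 0 0 0 0 0;-0.1 -0.3 0 0 0 0 0;-0.1 -0.3 0 0 0 0 0;-0.1 -0.3 0 0 0 0 0;-0.1 -0.3 0 0 0 0 0;-0.1 -0.3 0 0 0 0 0;0 0 0 0 0 0 0;0 0 0 0 0 0 0"

```text
time_s: 6.65
eef_pos: [0.5839, 0.1639, 0.1598]
eef_rot: [0.001, 0.154, 0.988, 0.0]
wrist_force: [2.3, 1.3, 1.2]
opening: 0.002
```

```bash
python3 - <<'E'
from h import *
from bench import ctrl
p=np.load('p1.npy'); o=ctrl.get_obs(); T=tool(o)
print(o['time_s'],w2u(p,o['eef_pos'])*1e3,o['wrist_force'],np.degrees(np.arctan2(T[1,0],T[0,0])-p[2]))
w=ctrl.camera('wrist'); cv2.imwrite('pics/wrist3.png',w['color'])
E
```

```text
6.65 [[ 19.15886712 -25.24496909 159.80177991]] [2.28196633 1.28151968 1.17348466] 89.80968124781508
```

View pics/wrist3.png

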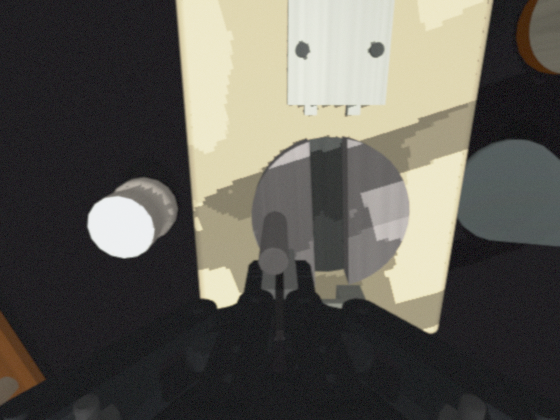

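```bash
python3 - <<'E'
import cv2
a=cv2.imread('pics/wrist3.png')
cv2.imwrite('pics/wrist3c.png',cv2.resize(a[90:290,240:420],None,fx=3,fy=3,interpolation=cv2.INTER_CUBIC))
E
```

```text
(no output)
```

View pics/wrist3c.png

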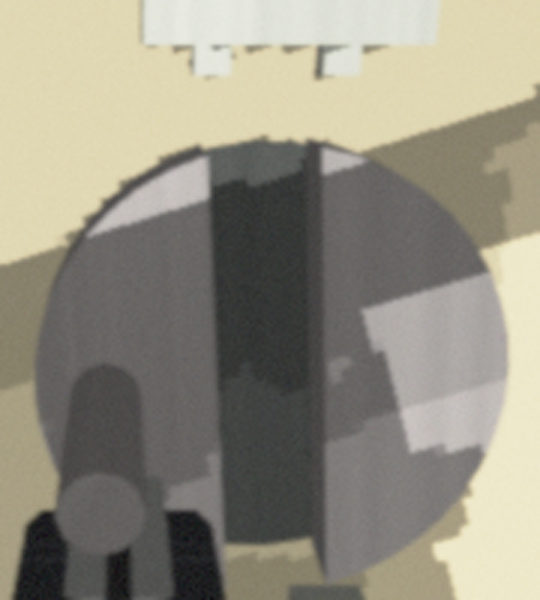

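```bash
python3 - <<'E'
from h import *
from bench import ctrl
w=ctrl.camera('wrist'); p=np.load('p1.npy')
c=lambda a:np.array(a,float)/3+[240,90]
pts=[((-.055,-.022,.073),(142,45)),((-.055,.022,.073),(437,43)),((0,0,.071),(272,362))]
U=np.array([a for a,b in pts]);P=c([b for a,b in pts])
print(proj(w,u2w(p,U))-P)
f=lambda q:(proj(w,u2w(q,U))-P).ravel()
q=least_squares(f,p).x; print(q,p)
for a,b in (((210,150),(225,580)),((321,145),(327,575))):
    for pp in (p,q):
        e=w2u(pp,np.array([at_z(w,*c(a),.071),at_z(w,*c(b),.071)])); d=e[1]-e[0]; print(e*1e3,np.arctan2(d[1],d[0]))
E
```

```text
[[-0.51443733 -0.26905623]
 [-0.76163792  0.03591938]
 [-0.60066806  7.77421379]]
[0.55348911 0.15236948 1.26706048] [0.55407635 0.15320756 1.26544487]
[[-39.08474707 -11.03950039  71.        ]
 [ 36.95268523  -6.53251098  71.        ]] 0.059204028833969795
[[-38.12717227 -11.28604629  71.        ]
 [ 37.91744234  -6.90190983  71.        ]] 0.05758841507498536
[[-39.79552904   6.2557616   71.        ]
 [ 36.00188873  11.64535653  71.        ]] 0.07098578494357269
[[-38.81001087   6.01034148  71.        ]
 [ 36.99601548  11.27747008  71.        ]] 0.06937017118458823
```

move_arm --rows "0 -0.1 0 0 0 0 0;0 -0.1 0 0 0 0 0;0 0 0 0 0 0 0"

```text
time_s: 7.05
eef_pos: [0.5824, 0.1618, 0.1588]
eef_rot: [-0.0, 0.154, 0.988, -0.0]
wrist_force: [1.6, 2.2, 0.6]
opening: -0.002
```

```bash
python3 - <<'E'
from h import *
from bench import ctrl
p=np.load('p1.npy'); o=ctrl.get_obs(); T=tool(o)
print(o['time_s'],w2u(p,o['eef_pos'])*1e3,o['wrist_force'])
a=ctrl.camera('wrist')['color']
cv2.imwrite('pics/wrist4c.png',cv2.resize(a[90:290,240:420],None,fx=3,fy=3,interpolation=cv2.INTER_CUBIC))
E
```

```text
7.05 [[ 16.73553972 -24.39040626 158.79194518]] [1.60636555 2.20678323 0.55310909]
```

View pics/wrist4c.png

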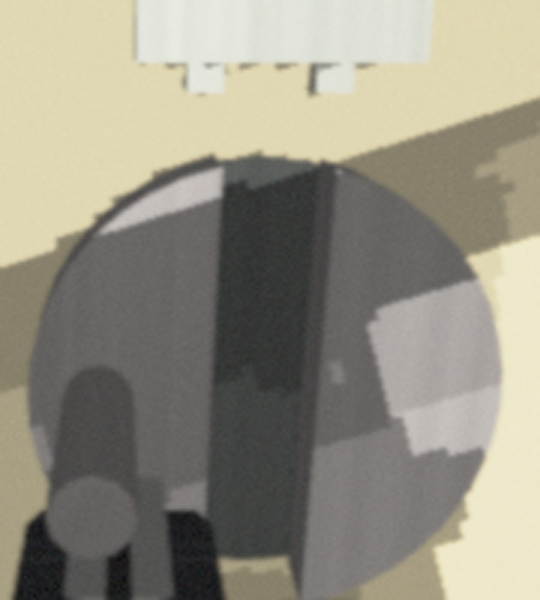

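```bash
python3 - <<'E'
from h import *
from bench import ctrl
w=ctrl.camera('wrist'); p=np.load('p1.npy')
c=lambda a:np.array(a,float)/3+[240,90]
# guide block edges for yaw reference: front edge
e=w2u(p,np.array([at_z(w,*c(a),.073) for a in ((136,64),(430,62))]));d=e[1]-e[0];print('block',e*1e3,np.arctan2(-d[0],d[1]))
for a,b in (((222,170),(206,520)),((335,170),(302,590))):
        e=w2u(p,np.array([at_z(w,*c(a),.071),at_z(w,*c(b),.071)])); d=e[1]-e[0]; print(e*1e3,np.arctan2(d[1],d[0]))
E
```

```text
block [[-54.64453875 -21.88748613  73.        ]
 [-54.78492187  22.13078682  73.        ]] 0.0031891903435608184
[[-38.54866783  -8.36028993  71.        ]
 [ 22.14365504  -9.47177533  71.        ]] -0.018311396208036568
[[-38.4866423    9.32157073  71.        ]
 [ 36.06798843   7.98663143  71.        ]] -0.017903605007450946
```

move_arm --rows "0 1 0 0 0 0 0;0 1 0 0 0 0 0;0 0 -3 0 0 0 0;0 0 -4 0 0 0 0;0 0 -4 0 0 0 0;0.3 -4 0 0 0 0 0;0.3 -4 0 0 0 0 0;0.3 -4 0 0 0 0 0;0.3 -4 0 0 0 0 0;0.3 -4 0 0 0 0 0;0.3 -4 0 0 0 0 0;0.3 -4 0 0 0 0 0;0.3 -4 0 0 0 0 0;0 0 0 0 0 0 0;0 0 0 0 0 0 0"

```text
time_s: 8.65
eef_pos: [0.4825, -0.0706, 0.2684]
eef_rot: [-0.004, 0.183, 0.983, -0.027]
wrist_force: [0.2, 0.1, -0.0]
opening: -0.003
```

```bash
python3 - <<'E'
from h import *
from bench import ctrl
p=np.load('p1.npy'); o=ctrl.get_obs(); T=tool(o)
print(o['time_s'],w2u(p,o['eef_pos'])*1e3,o['wrist_force'],np.degrees(np.arctan2(T[1,0],T[0,0])-p[2]))
w=ctrl.camera('wrist'); cv2.imwrite('pics/wrist5.png',w['color'])
print(ctrl.look_for('wrist','end_plate'))
s=ctrl.camera('scene')['color'];cv2.imwrite('pics/scene5c.png',cv2.resize(s[160:290,230:400],None,fx=4.5,fy=4.5,interpolation=cv2.INTER_CUBIC))
print(proj(w,u2w(p,[(-.245,-.075,.055),(-.245,.075,.055),(-.24,-.022,.113),(-.24,.022,.113)])))
E
```

```text
8.65 [[-234.99258009    0.94061277  268.4420438 ]] [ 0.15942938  0.0614656  -0.04795414] 86.43058066593835
[{'bbox': [249.8, 0.0, 374.3, 77.2], 'confidence': 0.85}, {'bbox': [545.7, 308.0, 557.4, 366.2], 'confidence': 0.83}, {'bbox': [250.1, 208.3, 310.4, 343.5], 'confidence': 0.7}]
[[193.7957712  197.99488251]
 [363.67194668 187.61568286]
 [247.95279622 218.65070167]
 [309.29401073 214.97420771]]
```

View pics/wrist5.png

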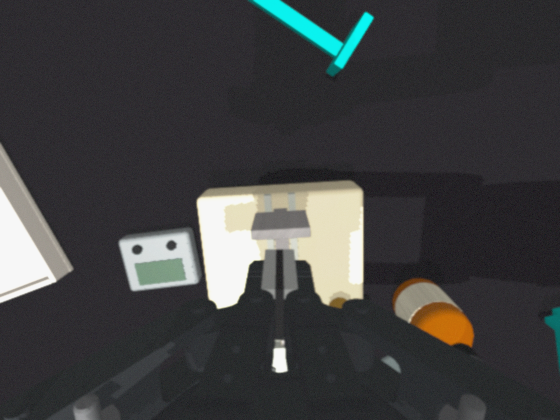

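View pics/scene5c.png

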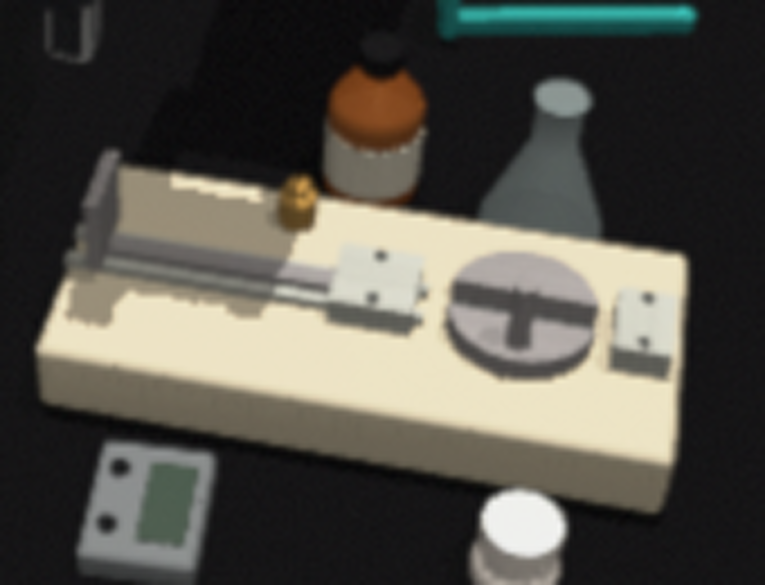

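```bash
cat > plan.py <<'E'
from h import *
from bench import ctrl
p=np.load('p1.npy'); o=ctrl.get_obs(); T=tool(o)
y=p[2]-np.pi/2
Tt=np.array([[np.cos(y),np.sin(y),0],[np.sin(y),-np.cos(y),0],[0,0,-1]]).T
Tt=np.c_[[np.cos(y),np.sin(y),0],[np.sin(y),-np.cos(y),0],[0,0,-1]]
rv=R.from_matrix(T.T@Tt).as_rotvec(degrees=True)
print('t',o['time_s'],'unit pos',w2u(p,o['eef_pos'])*1e3,'rv',rv,'q',o['q'].round(3),'F',o['wrist_force'])
E
python3 plan.py
```

```text
t 8.8 unit pos [[-234.56559385    0.82919733  268.52173402]] rv [4.44237801e-02 4.89133778e+00 1.76438164e+02] q [-0.36   0.026  1.851 -0.058  1.262 -3.117] F [ 0.68732984 -0.5559698  -0.58423235]
```

move_arm --rows "0 0 0 0 0.23 8.4 0;0 0 0 0 0.23 8.4 0;0 0 0 0 0.23 8.4 0;0 0 0 0 0.23 8.4 0;0 0 0 0 0.23 8.4 0;0 0 0 0 0.23 8.4 0;0 0 0 0 0.23 8.4 0;0 0 0 0 0.23 8.4 0;0 0 0 0 0.23 8.4 0;0 0 0 0 0.23 8.4 0;0 0 0 0 0.23 8.4 0;0 0 0 0 0.23 8.4 0;0 0 0 0 0.23 8.4 0;0 0 0 0 0.23 8.4 0;0 0 0 0 0.23 8.4 0;0 0 0 0 0.23 8.4 0;0 0 0 0 0.23 8.4 0;0 0 0 0 0.23 8.4 0;0 0 0 0 0.23 8.4 0;0 0 0 0 0.23 8.4 0"

```text
time_s: 10.8
eef_pos: [0.4828, -0.0703, 0.2686]
eef_rot: [0.0, 0.997, -0.082, -0.002]
wrist_force: [0.2, 0.7, -1.2]
opening: -0.004
```

```bash
python3 plan.py
```

```text
t 10.8 unit pos [[-234.61721619    0.82568178  268.57318795]] rv [0.0486022  0.19031075 8.09790634] q [-3.880e-01  2.200e-02  1.855e+00 -1.000e-03  1.268e+00 -2.230e-01] F [ 0.1561153   0.72262256 -1.16290672]
```

move_arm --rows "0 0 0 0 0.19 8.1 0;0.08 2 0 0 0 0 0;0 2.5 0 0 0 0 0;0 0 0 0 0 0 0;0 0 0 0 0 0 0"

```text
time_s: 11.3
eef_pos: [0.4701, -0.1139, 0.2686]
eef_rot: [0.0, 0.989, -0.15, -0.0]
wrist_force: [0.1, 0.2, -0.4]
opening: 0.002
```

```bash
python3 plan.py; python3 - <<'E'
from h import *
from bench import ctrl
w=ctrl.camera('wrist'); cv2.imwrite('pics/wrist6.png',w['color'])
cv2.imwrite('pics/wrist6c.png',cv2.resize(w['color'][100:300,180:380],None,fx=3,fy=3,interpolation=cv2.INTER_CUBIC))
E
```

```text
t 11.3 unit pos [[-2.80034026e+02 -2.18621245e-01  2.68635089e+02]] rv [0.03709203 0.0038119  0.24534792] q [-4.830e-01  1.000e-02  1.867e+00 -1.000e-03  1.264e+00 -1.820e-01] F [ 0.13341326  0.24196583 -0.40915766]
```

View pics/wrist6.png

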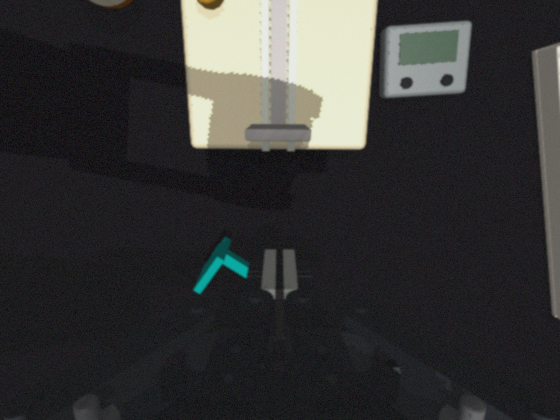

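View pics/wrist6c.png

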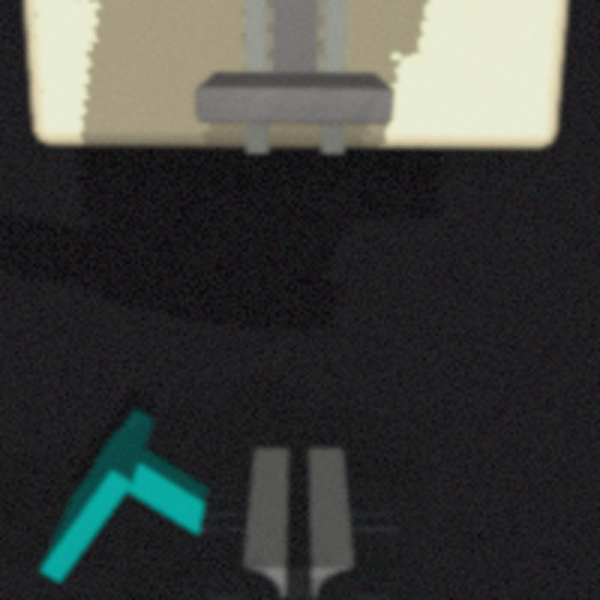

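```bash
python3 - <<'E'
from h import *
from bench import ctrl
p=np.load('p1.npy');w=ctrl.camera('wrist'); c=lambda a:np.array(a,float)/3+[180,100]
for uv,z in (((198,124),.113),((390,124),.113),((197,90),.113),((391,90),.113),((40,147),.055),((557,147),.055)): print(uv,w2u(p,at_z(w,*c(uv),z))*1e3)
for uv in ((222,240),(197,290),(245,272)): print('teal',w2u(p,at_z(w,*uv,.03))*1e3)
E
```

```text
(198, 124) [[-231.12065275   21.72803527  113.        ]]
(390, 124) [[-230.91912753  -21.07935104  113.        ]]
(197, 90) [[-223.6895342    21.76214974  113.        ]]
(391, 90) [[-223.48940057  -21.06005997  113.        ]]
(40, 147) [[-244.7265897    72.25975533   55.        ]]
(557, 147) [[-244.03589829  -73.72679246   55.        ]]
teal [[-339.27599049   56.49873527   30.        ]]
teal [[-396.6846314    85.55861744   30.        ]]
teal [[-375.14317369   34.34346465   30.        ]]
```

move_arm --rows "0 0 3 0 0 0.2 0;0 0 3 0 0 0 0;0 0 3 0 0 0 0;0 0 2.7 0 0 0 0;0 0 0 0 0 0 0;0 -1.2 0 0 0 0 0;0 -1.2 0 0 0 0 0;0 -0.9 0 0 0 0 0;0 -0.5 0 0 0 0 0;0 -0.5 0 0 0 0 0;0 -0.5 0 0 0 0 0;0 -0.5 0 0 0 0 0;0 -0.5 0 0 0 0 0;0 -0.5 0 0 0 0 0;0 0 0 0 0 0 0"

```text
time_s: 12.9
eef_pos: [0.4887, -0.0537, 0.1514]
eef_rot: [0.0, 0.988, -0.151, -0.0]
wrist_force: [-0.7, 0.4, 0.1]
opening: -0.001
```

```bash
python3 plan.py; python3 - <<'E'
from h import *
from bench import ctrl
w=ctrl.camera('wrist'); cv2.imwrite('pics/wrist7.png',w['color'])
s=ctrl.camera('scene')['color'];cv2.imwrite('pics/scene7c.png',cv2.resize(s[160:290,230:400],None,fx=4.5,fy=4.5,interpolation=cv2.INTER_CUBIC))
E
```

```text
t 12.9 unit pos [[-2.16938972e+02  1.34666783e-01  1.51435033e+02]] rv [0.03786629 0.01950599 0.08234247] q [-3.510e-01  1.990e-01  1.931e+00 -1.000e-03  1.012e+00 -4.700e-02] F [-0.7365837   0.35126582  0.14271831]
```

View pics/wrist7.png

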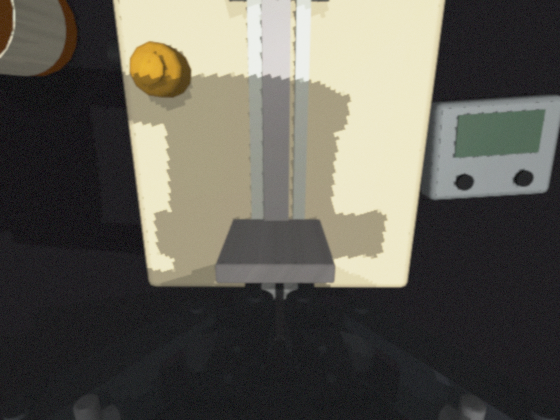

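View pics/scene7c.png

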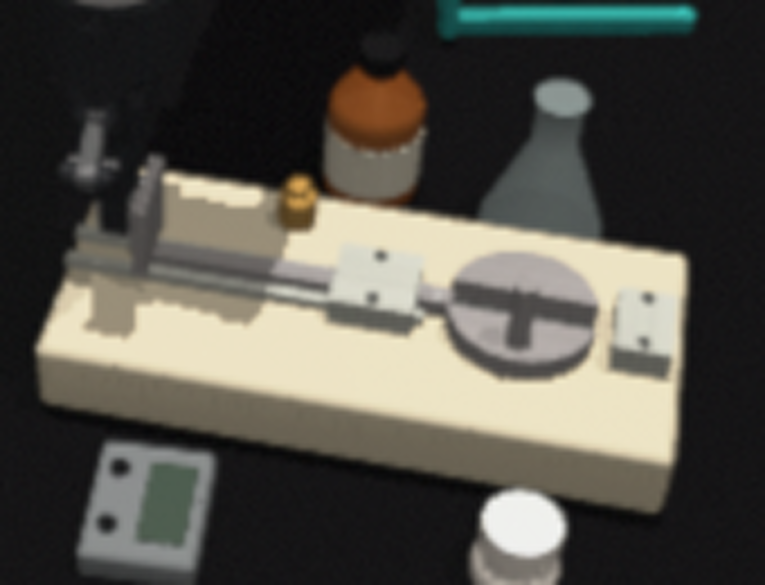

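move_arm --rows "0 -0.4 0 0 0 0 0;0 -0.4 0 0 0 0 0;0 -0.4 0 0 0 0 0;0 -0.4 0 0 0 0 0;0 -0.4 0 0 0 0 0;0 -0.4 0 0 0 0 0;0 -0.4 0 0 0 0 0;0 -0.4 0 0 0 0 0"

```text
time_s: 13.8
eef_pos: [0.4984, -0.0235, 0.1516]
eef_rot: [0.001, 0.988, -0.151, -0.0]
wrist_force: [-0.3, -1.1, -0.2]
opening: 0.001
```

move_arm --rows "0 -0.4 0 0 0 0 0;0 -0.4 0 0 0 0 0;0 -0.4 0 0 0 0 0;0 -0.4 0 0 0 0 0;0 -0.4 0 0 0 0 0;0 -0.4 0 0 0 0 0;0 -0.4 0 0 0 0 0;0 -0.4 0 0 0 0 0;0 -0.4 0 0 0 0 0;0 -0.4 0 0 0 0 0"

```text
time_s: 14.8
eef_pos: [0.5104, 0.0146, 0.1516]
eef_rot: [0.001, 0.988, -0.152, -0.0]
wrist_force: [-0.4, -0.8, 0.1]
opening: -0.003
```

```bash
python3 plan.py; python3 - <<'E'
from h import *
from bench import ctrl
s=ctrl.camera('scene')['color'];cv2.imwrite('pics/scene8c.png',cv2.resize(s[160:290,230:400],None,fx=4.5,fy=4.5,interpolation=cv2.INTER_CUBIC))
w=ctrl.camera('wrist'); cv2.imwrite('pics/wrist8.png',w['color'])
E
```

```text
t 14.8 unit pos [[-1.45326196e+02 -4.54082849e-02  1.51586943e+02]] rv [ 0.07318455 -0.00985707  0.06059708] q [-0.204  0.237  1.883 -0.002  1.022  0.102] F [-0.39086597 -0.8418766   0.07119769]
```

View pics/scene8c.png

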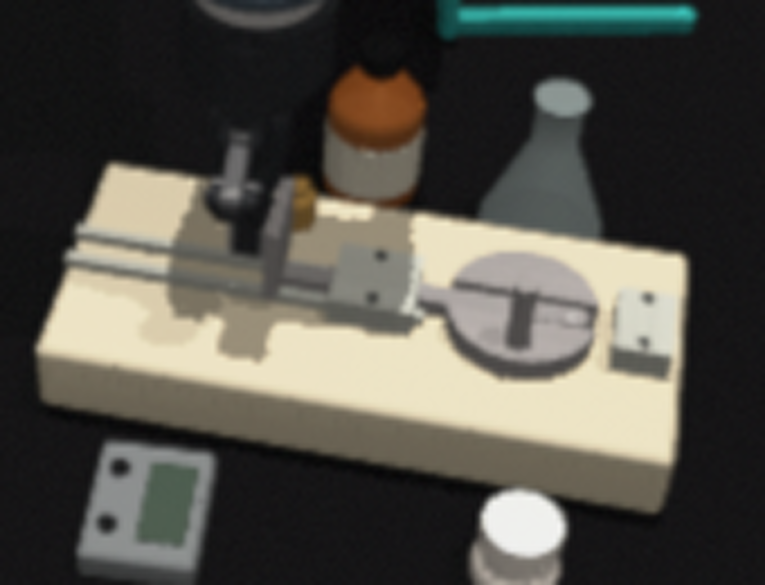

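View pics/wrist8.png

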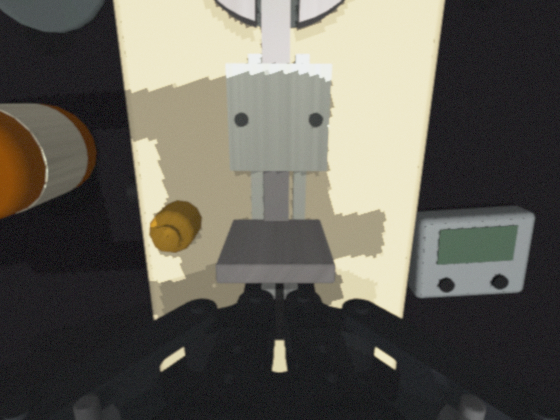

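move_arm --rows "0 -0.4 0 0 0 0 0;0 -0.4 0 0 0 0 0;0 -0.4 0 0 0 0 0;0 -0.4 0 0 0 0 0;0 -0.3 0 0 0 0 0;0 -0.2 0 0 0 0 0;0 0 0 0 0 0 0"

```text
time_s: 15.6
eef_pos: [0.5167, 0.0348, 0.1515]
eef_rot: [0.0, 0.988, -0.151, 0.0]
wrist_force: [-0.1, -0.4, 0.1]
opening: -0.002
```

move_arm --rows "0 -0.2 0 0 0 0 0;0 -0.2 0 0 0 0 0;0 0 0 0 0 0 0"

```text
time_s: 15.9
eef_pos: [0.5178, 0.0384, 0.1515]
eef_rot: [0.0, 0.988, -0.152, -0.0]
wrist_force: [0.7, 0.2, -0.3]
opening: -0.001
```

```bash
python3 plan.py
```

```text
t 15.9 unit pos [[-1.20369572e+02  5.13530197e-02  1.51476567e+02]] rv [ 0.05590175 -0.00422161  0.06680061] q [-1.540e-01  2.540e-01  1.862e+00 -1.000e-03  1.026e+00  1.500e-01] F [ 0.66778688  0.15640787 -0.3343673 ]
```

Nearly home with almost no force showing. I'll go on in 1 mm steps until the stop is felt.

move_arm --rows "0 -0.1 0 0 0 0 0;0 -0.1 0 0 0 0 0;0 0 0 0 0 0 0"

```text
time_s: 16.2
eef_pos: [0.5184, 0.0402, 0.1515]
eef_rot: [0.001, 0.988, -0.151, -0.0]
wrist_force: [-0.6, -1.2, -0.0]
opening: -0.0
```

```bash
python3 plan.py; python3 - <<'E'
from h import *
from bench import ctrl
w=ctrl.camera('wrist'); cv2.imwrite('pics/wrist9c.png',cv2.resize(w['color'][100:320,170:400],None,fx=2.7,fy=2.7,interpolation=cv2.INTER_CUBIC))
E
```

```text
t 16.2 unit pos [[-1.18526274e+02  4.72232066e-02  1.51487601e+02]] rv [ 0.06747092 -0.0062298   0.06978245] q [-1.510e-01  2.550e-01  1.860e+00 -1.000e-03  1.026e+00  1.540e-01] F [-0.58323237 -1.21502366 -0.03782442]
```

View pics/wrist9c.png

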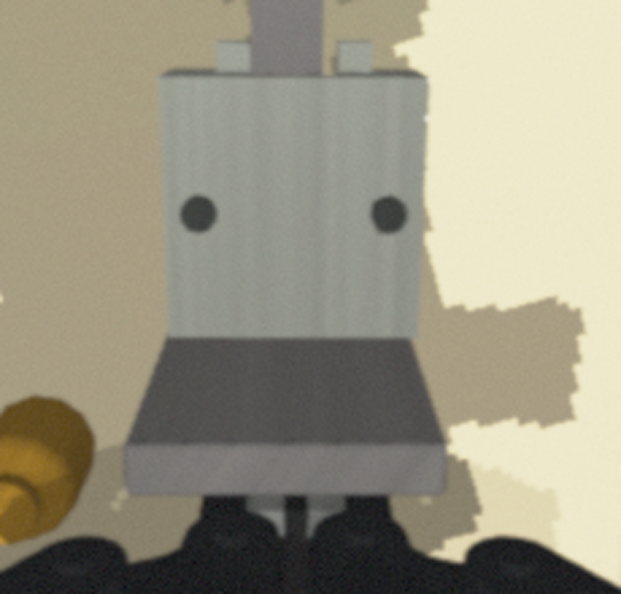

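move_arm --rows "0 -0.1 0 0 0 0 0;0 0 0 0 0 0 0"

```text
time_s: 16.45
eef_pos: [0.5185, 0.0403, 0.1515]
eef_rot: [0.001, 0.988, -0.151, -0.0]
wrist_force: [-1.9, -5.8, 2.4]
opening: -0.003
```

move_arm --rows "0 -0.1 0 0 0 0 0;0 0 0 0 0 0 0"

```text
time_s: 16.65
eef_pos: [0.5186, 0.0404, 0.1515]
eef_rot: [0.002, 0.988, -0.151, -0.001]
wrist_force: [-3.2, -8.8, 2.2]
opening: -0.002
```

```bash
python3 plan.py
```

```text
t 16.65 unit pos [[-1.18222113e+02 -3.54048251e-02  1.51496872e+02]] rv [0.26502806 0.02722925 0.08313442] q [-0.148  0.257  1.858 -0.005  1.028  0.158] F [-3.22526282 -8.78083067  2.15769743]
```

The stop is felt: force rose to 9.4 N with no further travel, at the expected place (-118 mm against -119 mm computed). I'll back off and check.

move_arm --rows "0 0.3 0 0 0 0 0;0 0.7 0 0 0 0 0;0 1.5 0 0 0 0 0;0 1.5 0 0 0 0 0;0 0 -3 0 0 0 0;0 0 -4 0 0 0 0;0 0 -4 0 0 0 0;0 0 -3 0 0 0 0;0 0 0 0 0 0 0"

```text
time_s: 17.55
eef_pos: [0.5091, 0.0028, 0.2967]
eef_rot: [0.001, 0.988, -0.152, 0.005]
wrist_force: [1.0, 0.4, 0.9]
opening: 0.0
```

```bash
python3 plan.py; python3 - <<'E'
from h import *
from bench import ctrl
p=np.load('p1.npy')
w=ctrl.camera('wrist'); cv2.imwrite('pics/wrist10.png',w['color'])
s=ctrl.camera('scene'); cv2.imwrite('pics/scene10.png',s['color']);cv2.imwrite('pics/scene10c.png',cv2.resize(s['color'][160:290,230:400],None,fx=4.5,fy=4.5,interpolation=cv2.INTER_CUBIC))
print(proj(w,u2w(p,[(-.108,-.022,.113),(-.108,.022,.113),(-.1,-.022,.113),(-.1,.022,.113),(-.1,-.022,.073),(-.1,.022,.073)])))
a=cv2.imread('pics/scene0.png').astype(int); print()
E
```

```text
t 17.55 unit pos [[-156.97881221   -2.31136067  296.74945812]] rv [ 0.0226935  -0.54915076  0.0479991 ] q [-2.270e-01  3.400e-02  1.783e+00 -1.000e-03  1.315e+00  7.700e-02] F [1.04954857 0.42402988 0.92350177]
[[302.45639621 136.54195143]
 [243.71955193 136.56263102]
 [302.68794382 125.61394355]
 [243.38334365 125.61850068]
 [299.13166687 122.09288977]
 [247.76585108 122.09228175]]
```

View pics/wrist10.png

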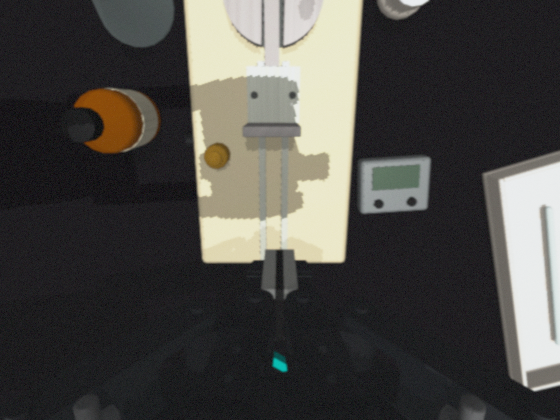

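View pics/scene10c.png

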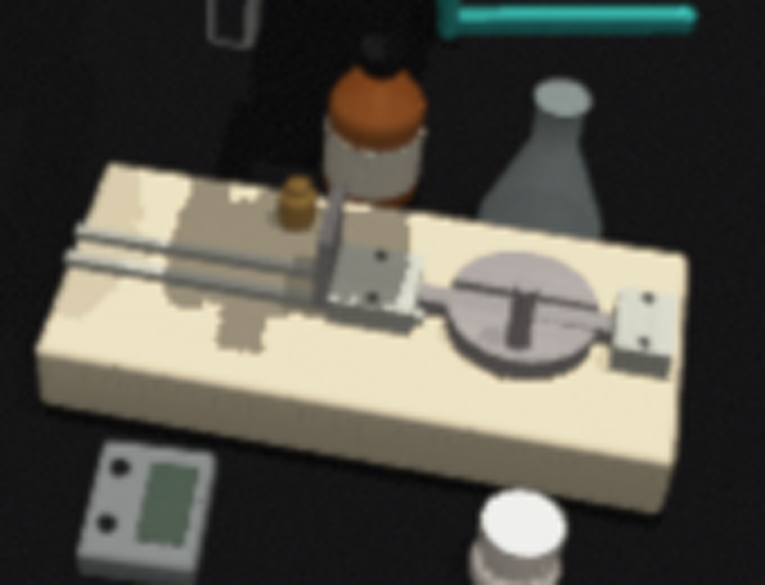

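View pics/scene10.png

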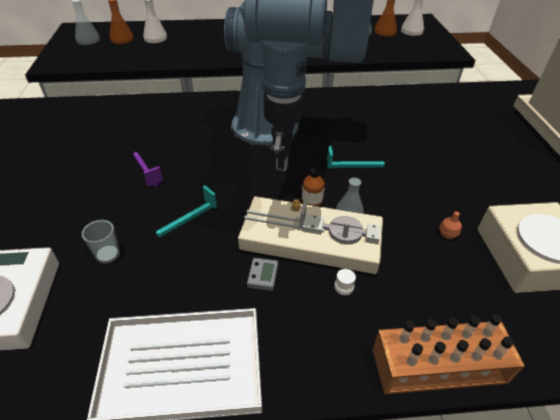

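```bash
python3 - <<'E'
import cv2
a=cv2.imread('pics/wrist10.png')
cv2.imwrite('pics/wrist10c.png',cv2.resize(a[50:150,210:340],None,fx=6,fy=6,interpolation=cv2.INTER_CUBIC))
E
```

```text
(no output)
```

View pics/wrist10c.png

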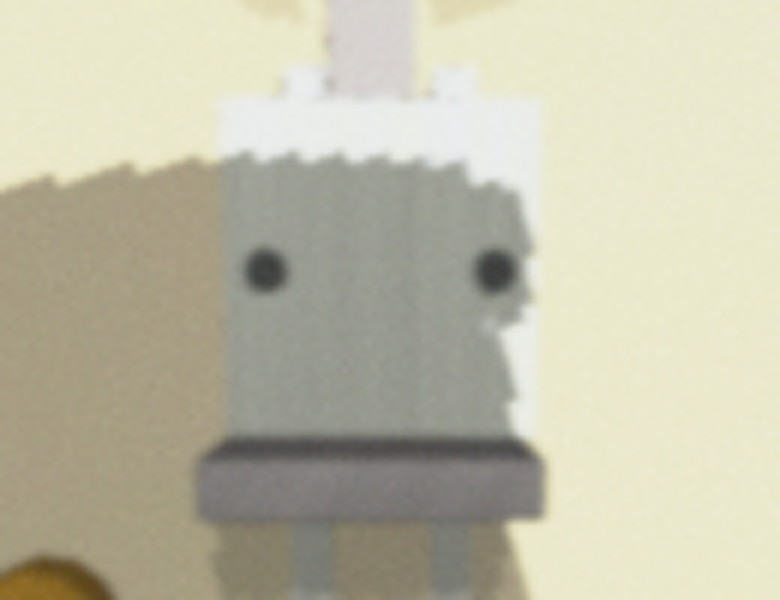

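```bash
python3 - <<'E'
from bench import ctrl
print(ctrl.hand_in(), ctrl.get_obs()['time_s'])
E
```

```text
the job is handed in; nothing more can be done
the job is handed in; nothing more can be done
```

The shaft is locked and the job is handed in, at about 18 s on the robot's clock. I pushed the post round from about 1.06 rad to about -0.02 rad, which is within the 0.1 rad the bar's nose can take up. Then I pushed the steel bar by its end plate through the disc and into the keeper.

- **Home:** the push met a firm stop with the force rising to about 9.4 N and no further travel. The tool stopped at -118 mm in the unit's x, against -119 mm expected. After I backed off, the end plate looked flush against the guide block and its rear edge was where it should be when home.
- **Keeper:** the scene picture shows the nose inside the keeper.
- **Surroundings:** the flask, bottle, weight, jar, timer and look-alike bars appear unmoved in the last scene picture. I compared these by eye, without measuring. The gripper is clear of everything.
- **What went wrong:** while moving behind the bar, the last joint reached the end of its range. That move came out short and tilted the tool slightly, in free space with nothing touched. I turned the gripper half round before pushing the bar.

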